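Bring the black day marker up to date

TASK

The disc inside the black frame on the white day board gives today's colour. With a fingertip, flick the top of the black day marker's wheel forward (away from you), click by click, until that colour is on top, between the two small tabs, without going past it. Do not lift, tip or shove the marker, leave the discs and everything else where they are, and take your finger away.

Things in the scene. Friction and masses are not known exactly. Their poses are not given: they have to be found in the camera images.
- black_marker: black day marker, loose, 0.9 kg, on a steel plate whose top is at z = 0.006 m. Origin: centre of its underside; z up; x away from the robot (yaw within 0.45 rad). In mm: base 124 (x) x 84 (y) x 12; side cheeks 112 long, tops 72 above the underside, index tabs to 85 at x = 0; on the left cheek a case 64 long, out to y = 39, top at 82; between them a wheel on an axle along y, 62 above the underside, rising to 110.
- black_marker_axle (a point): centre of the black marker's wheel, fixed in the marker. Wheel, mm: 22 wide; hub of radius 29 with 7 flat coloured panels; between them 7 radial paddles 5 thick, out to radius 48. At rest one panel faces up; the paddles beside it lean 25.7 degrees to the front and to the back (tips 21 to each side in x, 105 above the marker's underside).
- black_marker_wheel (a joint): black marker's wheel: grows as the wheel's top moves along the marker's +x (forward). A click is 2*pi/7 = 0.8976 rad; value/0.8976 rounded = panel on top: 0 brown, 1 white, 2 blue, 3 yellow, 4 green, 5 red, 6 purple. Starts on 1. To advance, lower a finger in front of the near paddle to about 95 mm above the marker's underside and push it along +x: past the top (about 2 N) it snaps to the next click; let go sooner, it falls back.
- today (a point): centre of the black frame on the day board, on the board's top. Board: white, fixed, 70 (x) x 200 (y) x 6 mm, flat on the steel plate; the frame is a black square, 54 mm outside, 5 mm high, near one end. The disc lying in it is today's; the other three lie in a row outside, 57 mm or more from this point.
- blue_disc: blue disc, 36 mm across, 8 mm thick, loose, flat on the day board; origin under its centre. Not to be moved
- yellow_disc: yellow disc, 36 mm across, 8 mm thick, loose, flat on the day board; origin under its centre. Not to be moved
- green_disc: green disc, 36 mm across, 8 mm thick, loose, flat on the day board; origin under its centre. Not to be moved
- red_disc: red disc, 36 mm across, 8 mm thick, loose, flat on the day board; origin under its centre. Not to be moved
- label_tape: bystander: roll of cream tape in a small steel dispenser, 109x47x77; origin under its centre (mm)
- pen: bystander: blue and white marker pen lying flat, 135 long, 17 thick; origin under its centre (mm)
- timer: bystander: round white kitchen timer, 68 across, 50 high; origin under its centre (mm)
- probe: bystander: steel probe thermometer lying flat, 188 long, 46 wide, 11 high; origin under its centre (mm)
- spice: bystander: spice jar with red lid, 45 across, 106 high; origin under its centre (mm)
- scourer: bystander: flat blue scourer pad, 68x100x12; origin under its centre (mm)

How it is judged:
By the outcome, as a careful person would: the job done as asked, in the order asked, and still so for the second after the job is handed in, with the robot touching nothing.
It also fails if it takes over 45 s, if anything falls off the work surface, if the arm or the gripper's body presses on something with over 40 N, if the wrist force passes 120 N, or if a joint passes its speed limit or range.

ROBOT

A 7-joint arm with a two-finger parallel gripper is mounted at the origin on a cart in front of the work surface, level with it; the furniture and walls round the work are solid. World frame = base frame: x ahead of the robot, y to its left, z up, the work surface at z = 0. Lengths are in mm, angles in rad, forces in N, time in s.
With the tool pointing down it reaches from about 425 to 1025 mm from the base axis. Payload 3.6 kg.
Tool frame: the origin (TCP) lies between the finger pads; the fingertips stand 8 mm ahead of it and the grasp point (between the pads) lies 11 mm behind it; z points along the fingers, y is the line along which they close (so a half turn about z gives the same grasp; the last joint's range is limited). The gripper opens to 85 mm and grips with 20 to 120 N. Pads are 22 mm wide; open, the fingers measure 114 mm over their backs; the gripper's body (76 mm by 85 mm) begins 54 mm behind the grasp point. The pads swing forward as they close: fully open they stand 13 mm farther back than shut.
Start: joints at [1.091, 0.591, 0.048, 1.609, -0.033, 0.943, -0.034], TCP at [273.491, -671.44, 239.302] pointing down, gripper open.
Joint ranges: [-2.69, 2.69], [-0.47, 2.24], [-1.27, 1.36], [0.19, 2.51], [-1.53, 4.68], [0.08, 2.07], [-3.09, 3.09]. Speed limits (rad/s): [2.57, 2.57, 3.14, 3.14, 3.14, 3.14, 3.14].

INTERFACE

Orientations are given as [roll, pitch, yaw] about the fixed x, y, z axes, in that order (R = Rz(yaw) Ry(pitch) Rx(roll)).
In Python, from workcell import manip, grab_frame, finish_job, nets gives the robot as it stands.
- The arm moves only by the tool servo_tool, never from a script. Its arguments are lists of equal length, an entry for each row: "translation": the shift along the tool's x, y, z each as a share of 100 mm, from -1 to 1, a list of three; "roll": the turn about the tool's z as a share of 2 rad, from -1 to 1; "claw": the closure, from 0 (fully open) to 1 (shut). In form: {"translation": [[tx, ty, tz], ...], "roll": [roll, ...], "claw": [claw, ...]}. A call has 1 to 20 rows; each row is the pose to reach, as a shift and turn from the pose commanded when the call began, along the tool's axes at that moment; what a row does not reach only later rows make up. A row lasts 1/8 s, in which the tool goes at most 62.5 mm and 10.7 degrees, less where a joint would pass 70% of its speed; a pose out of reach is approached as far as the arm can. A call with a number of a shift or a turn outside -1 to 1 is refused whole. A call with a gripper value outside its range is refused whole. The fingers move at their own pace and stop on an object; "grip_force" is the grip in N (left out, the last holds). Time passes only in rows, so rows that repeat a pose let the fingers close. It gives the time, the measured TCP pose, the force, the opening and the grip force at its end, in the units of the state.
- manip.observe(): the state, without advancing time (a new reading comes with each control period).
- grab_frame(name): name is "side" or "top"; returns a dict with "pixels" (384x512x3 uint8, red, green, blue), "vertical_fov" (degrees; the focal length in pixels is half the picture's height over the tangent of half this angle, whatever the lens; pixels are square), "cx", "cy" (the principal point, pixels), "world_to_cam" (4x4, takes a point from world to camera coordinates). Camera axes: x right, y down, z forward; pixel columns grow to the right and rows downward; lengths in mm; the calibration is good to about 2 mm. A picture is of the moment at which its call begins. There is no depth.
- finish_job(): hands the job in; it is judged then, once.
Trained networks look in a picture, given as the dict that the camera call returned (one of the last four; its "shot" number tells which), for a name from the list of things; names that differ only in an ending like _2 or _b are one class to them, and where a whole thing is asked for, a point or a joint stands for the part that bears it (a point fixed in the world has none). Each returns a list of dicts, best first, with "score" (0 to 1); they miss things now and then, are a little off and sometimes report something else, mostly with a low value. They report only what shows in the picture. A call takes as long as a camera call.
- nets.search_frame(picture, label): "position" ([column, row] in pixels, amid what is visible of it).
- nets.masks_of(picture, label): "pixels" (384x512 bool, what is visible of it) and "position" ([column, row] in pixels, amid what is visible of it).
- nets.pinpoint(picture, label): "position" ([column, row] in pixels: a listed point, or the origin of a listed thing).
The state is a dict: "time": time; "joints": joint angles; "qvel": joint speeds; "effort": joint torques, N m; "tool_pos": TCP position; "eef_rot": TCP orientation; "force": force on the tool from outside, world axes, zero at the start; "moment": the same for the moment, N m; "finger_gap": finger opening in mm; "grasp_force": force on a finger pad.
Only numpy, scipy, OpenCV 4.12 (cv2) and the standard library are available. Lean on these libraries where they do the work, as an engineer would, in place of code of your own. Each camera call takes 0.05 s, during which the arm holds its last target. There are 200 camera calls.

## Working session

There is one attempt and no reset: what is moved stays moved. The work goes in short steps, Python scripts to look and compute and a tool call to move; the robot and the scene stay as the last step left them, time stands still between calls to the robot, and variables do not carry over. Pictures are saved under pics/ and viewed, at most 10 in all, crops included, and the job is handed in when it is done.

Besides the shell and the picture viewer there is one more tool, called after ">>>" as name(argument=value, ...) on one line, values as JSON. servo_tool: Moves the arm, as the interface text tells. Its arguments: {"type":"object","properties":{"translation":{"type":"array","items":{"type":"array","items":{"type":"number","minimum":-1,"maximum":1}}},"roll":{"type":"array","items":{"type":"number","minimum":-1,"maximum":1}},"claw":{"type":"array","items":{"type":"number"}},"grip_force":{"type":"number"}},"required":["translation","roll","claw"]}

```bash
mkdir -p pics; cat > h.py <<'E'
import numpy as np, cv2
from workcell import manip, grab_frame, finish_job, nets
def K(p):
    f=p["pixels"].shape[0]/2/np.tan(np.radians(p["vertical_fov"])/2); return f,p["cx"],p["cy"]
def ray(p,uv,z):
    f,cx,cy=K(p);T=np.array(p["world_to_cam"]);R,t=T[:3,:3],T[:3,3]
    c=-R.T@t;d=R.T@np.array([(uv[0]-cx)/f,(uv[1]-cy)/f,1]);return c+d*(z-c[2])/d[2]
def proj(p,X):
    f,cx,cy=K(p);T=np.array(p["world_to_cam"]);q=T[:3,:3]@np.array(X)+T[:3,3];return np.array([f*q[0]/q[2]+cx,f*q[1]/q[2]+cy])
def tri(ps,uvs):
    A=[];b=[]
    for p,uv in zip(ps,uvs):
        f,cx,cy=K(p);T=np.array(p["world_to_cam"]);n=((uv[0]-cx)/f,(uv[1]-cy)/f)
        for i in (0,1):
            r=n[i]*T[2]-T[i];A.append(r[:3]);b.append(-r[3])
    return np.linalg.lstsq(np.array(A),np.array(b),rcond=None)[0]
def save(p,n,crop=None,s=1):
    im=p["pixels"][:,:,::-1]
    if crop: im=im[crop[1]:crop[3],crop[0]:crop[2]]
    cv2.imwrite("pics/"+n,cv2.resize(im,None,fx=s,fy=s,interpolation=cv2.INTER_CUBIC))
E
python3 - <<'E'
from h import *
s=manip.observe();print({k:np.round(s[k],3) for k in("time","tool_pos","eef_rot","finger_gap","force")})
ps=[grab_frame("side"),grab_frame("top")]
im=np.hstack([p["pixels"] for p in ps])[:,:,::-1]
save(ps[0],"s1.png",s=1.5);save(ps[1],"t1.png",s=1.5)
Z=dict(today=12,blue_disc=12,yellow_disc=12,green_disc=12,red_disc=12,black_marker=6,black_marker_axle=68,label_tape=0,pen=0,timer=0,probe=0,spice=0,scourer=0)
for l in Z:
    for n,p in zip("st",ps):
        for d in nets.pinpoint(p,l)[:2]: print(l,n,round(d["score"],2),np.round(d["position"],1),np.round(ray(p,d["position"],Z[l])))
E
```

```text
{'time': np.float64(0.0), 'tool_pos': array([ 273.213, -670.664,  238.114]), 'eef_rot': array([-3.139,  0.   ,  0.387]), 'finger_gap': np.float64(85.99), 'force': array([ 0.15 ,  0.68 , -0.131])}
today s 0.91 [274.6 244.7] [578. -41.  12.]
today s 0.61 [276.4 244.7] [583. -41.  12.]
today t 0.63 [299.  190.9] [566. -42.  12.]
blue_disc s 0.75 [289.1 292.8] [ 592. -177.   12.]
blue_disc t 0.5 [343.6 182. ] [ 591. -174.   12.]
yellow_disc s 0.65 [273.5 246.3] [575. -46.  12.]
yellow_disc t 0.42 [296.2 185.4] [582. -34.  12.]
yellow_disc t 0.41 [314.6 186.2] [579. -88.  12.]
green_disc s 0.63 [281.2 262.2] [587. -95.  12.]
green_disc t 0.7 [315.6 185. ] [583. -91.  12.]
green_disc t 0.67 [331.3 181.1] [ 594. -138.   12.]
red_disc s 0.56 [282.6 278.4] [ 584. -140.   12.]
red_disc s 0.35 [345.3 244.8] [744. -53.  12.]
red_disc t 0.51 [329.3 180.8] [ 595. -132.   12.]
black_marker s 0.59 [235.2 191.1] [494. 178.   6.]
black_marker t 0.82 [224.4 213.6] [502. 175.   6.]
black_marker t 0.17 [342. 182.] [ 592. -170.    6.]
black_marker_axle s 0.75 [237.6 173.1] [502. 177.  68.]
black_marker_axle t 0.94 [226.3 210.2] [505. 166.  68.]
label_tape s 0.77 [347.6 248.8] [751. -54.   0.]
label_tape t 0.79 [300. 129.] [756. -51.   0.]
pen s 0.68 [188.4 206.6] [367. 126.   0.]
pen s 0.47 [241.6 170.3] [517. 289.   0.]
pen t 0.61 [249.5 255.3] [381. 103.   0.]
timer s 0.7 [201.2 165.1] [393. 325.   0.]
timer s 0.15 [187.4 301.7] [ 385. -174.   -0.]
timer t 0.84 [175.5 251. ] [396. 315.   0.]
timer t 0.23 [330.5 182.2] [ 593. -137.    0.]
probe s 0.57 [311.4 199.2] [703. 136.   0.]
probe t 0.48 [242.5 144.1] [710. 122.   0.]
spice s 0.42 [290.3 290. ] [ 597. -161.    0.]
spice t 0.82 [338.2 129.4] [ 754. -166.    0.]
scourer s 0.8 [185.6 304.6] [ 382. -181.    0.]
scourer t 0.81 [346.5 251.9] [ 388. -177.    0.]
```

View pics/s1.png

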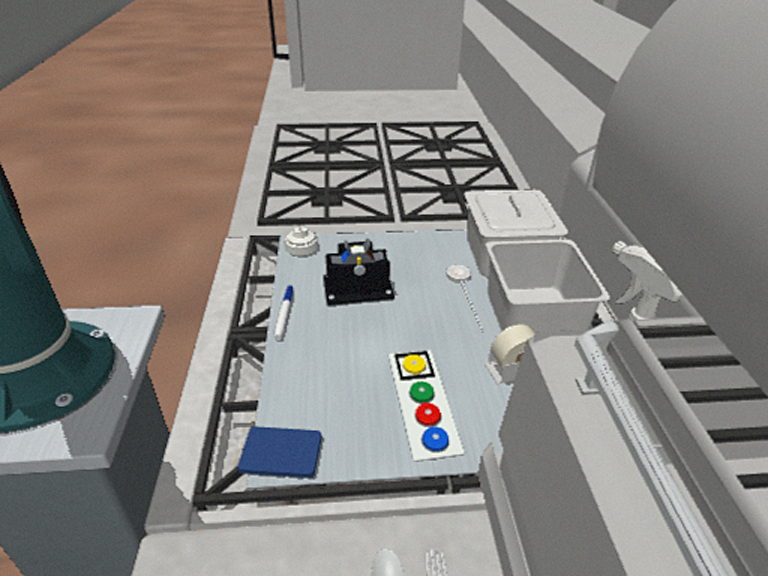

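View pics/t1.png

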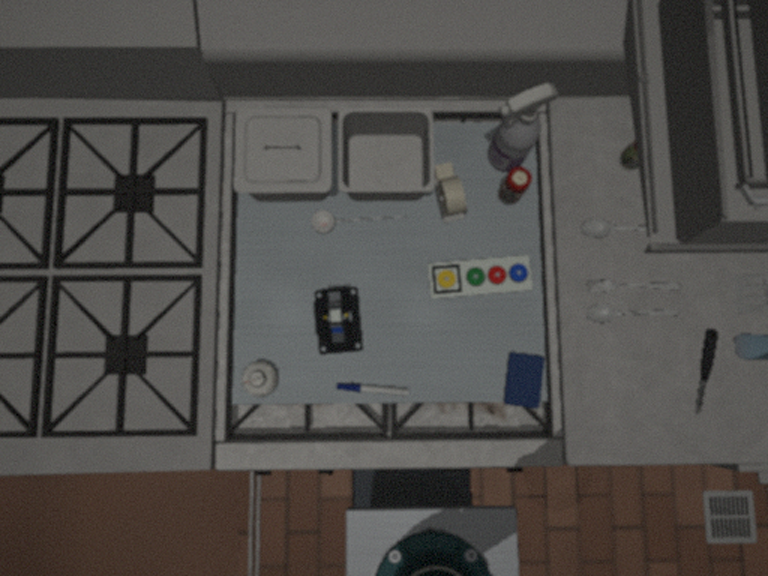

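Today's disc is yellow (in the frame at side px (276,243)), and white is on top of the wheel, so it needs two clicks. The marker is at about (503,172) with a small yaw. I'll fit its pose to the masks from both cameras.

```bash
cat > fit.py <<'E'
from h import *
from scipy.optimize import minimize
def box(x0,x1,y0,y1,z0,z1): return np.array([[x,y,z] for x in(x0,x1) for y in(y0,y1) for z in(z0,z1)],float)
def wheel():
    a=np.linspace(0,2*np.pi,7,endpoint=False)+np.pi/7
    return [np.array([[r*np.sin(t),y,62+r*np.cos(t)] for r in (0,48) for y in(-11,11) for t in (q-.05,q+.05)]) for q in a]
PARTS=[box(-62,62,-42,42,0,12),box(-56,56,-20,20,12,72),box(-32,32,13,39,12,82)]+wheel()
S=4
def sil(p,v):
    x,y,a=v;R=np.array([[np.cos(a),-np.sin(a),0],[np.sin(a),np.cos(a),0],[0,0,1]])
    m=np.zeros((384*S,512*S),np.uint8)
    for P in PARTS:
        q=np.array([proj(p,R@k+[x,y,6]) for k in P]);cv2.fillConvexPoly(m,cv2.convexHull(((q+.5)*S-.5).round().astype(np.int32)),1)
    return cv2.resize(m.astype(np.float32),(512,384),interpolation=cv2.INTER_AREA)
def fit(ps,v0):
    ms=[nets.masks_of(p,"black_marker")[0]["pixels"].astype(np.float32) for p in ps]
    out=[]
    for sel in ([0],[1],[0,1]):
        f=lambda u:sum(abs(sil(ps[i],(u[0]*10,u[1]*10,u[2]*.1))-ms[i]).sum() for i in sel)
        best=min((minimize(f,[v0[0]/10,v0[1]/10,a*10],method="Nelder-Mead",options=dict(initial_simplex=np.array([[v0[0]/10,v0[1]/10,a*10]]*4)+np.vstack([np.zeros(3),np.eye(3)]))) for a in(-.1,.1,.25)),key=lambda r:r.fun)
        v=best.x*[10,10,.1];out.append(v);print(sel,np.round(v,3),best.fun,[m.sum() for m in ms])
    return out
if __name__=="__main__":
    ps=[grab_frame("side"),grab_frame("top")]
    v=fit(ps,(503,173))[-1]
    for p,n in zip(ps,"st"):
        im=p["pixels"].copy();x,y,a=v
        im=cv2.resize(im,None,fx=5,fy=5,interpolation=cv2.INTER_CUBIC)
        for P in PARTS[:3]:
            for i in range(8):
                for j in range(i):
                    if (P[i]!=P[j]).sum()==1:
                        R=np.array([[np.cos(a),-np.sin(a),0],[np.sin(a),np.cos(a),0],[0,0,1]])
                        q=[((proj(p,R@P[k]+[x,y,6])+.5)*5).astype(int) for k in(i,j)];cv2.line(im,tuple(q[0].tolist()),tuple(q[1].tolist()),(255,0,255),1)
        c=((proj(p,[x,y,50]))*5).astype(int);cv2.imwrite(f"pics/fit_{n}.png",im[c[1]-200:c[1]+200,c[0]-200:c[0]+200,::-1])
    a=[cv2.imread(f"pics/fit_{n}.png") for n in "st"];cv2.imwrite("pics/fit.png",np.hstack(a))
E
python3 fit.py
```

```text
[0] [5.01023e+02 1.70942e+02 4.50000e-02] 132.1875 [np.float32(1610.0), np.float32(1286.0)]
[1] [5.01568e+02 1.71589e+02 8.50000e-02] 61.5 [np.float32(1610.0), np.float32(1286.0)]
[0, 1] [5.01695e+02 1.71754e+02 8.10000e-02] 194.5 [np.float32(1610.0), np.float32(1286.0)]
```

View pics/fit.png

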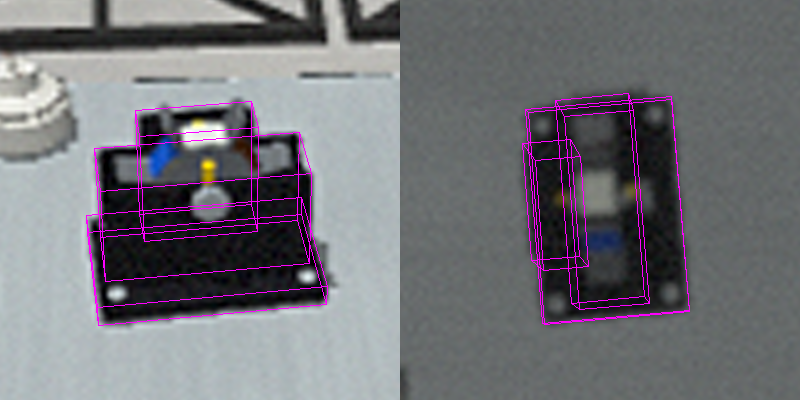

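The fit is good in both views: marker at (502,172), yaw about 0.08, white panel on top, blue next. I'll use the closed fingers with tool x along the marker's x, and start moving.

>>> servo_tool(translation=[[0.5,-0.4,0],[1,-0.8,0],[1,-0.8,0]], roll=[0.07,0.1525,0.1525], claw=[1,1,1])

```text
time: 1.98
tool_pos: [341.4, -553.4, 239.0]
eef_rot: [-3.137, -0.002, 0.091]
force: [-0.2, 0.8, -0.1]
finger_gap: 31.8
grasp_force: 0.0
```

>>> servo_tool(translation=[[0.3,-0.5,0],[0.6,-1,0]], roll=[0,0], claw=[1,1])

```text
time: 2.22
tool_pos: [387.6, -455.2, 239.6]
eef_rot: [3.14, -0.0, 0.08]
force: [1.5, -0.6, 0.6]
finger_gap: -0.2
grasp_force: 0.0
```

>>> servo_tool(translation=[[0.3,-0.5,0],[0.6,-1,0]], roll=[0,0], claw=[1,1])

```text
time: 2.48
tool_pos: [439.9, -349.9, 239.7]
eef_rot: [3.14, -0.001, 0.081]
force: [1.5, -0.7, 0.2]
finger_gap: -0.1
grasp_force: 0.0
```

>>> servo_tool(translation=[[0.2,-0.5,0],[0.4,-1,0]], roll=[0,0], claw=[1,1])

```text
time: 2.72
tool_pos: [471.6, -246.8, 239.7]
eef_rot: [3.141, -0.001, 0.082]
force: [1.2, -0.1, 1.1]
finger_gap: 0.2
grasp_force: 0.0
```

>>> servo_tool(translation=[[0.05,-0.5,0],[0.1,-1,0]], roll=[0,0], claw=[1,1])

```text
time: 2.98
tool_pos: [473.3, -146.2, 239.7]
eef_rot: [3.141, -0.001, 0.082]
force: [1.7, -0.6, 0.4]
finger_gap: -0.3
grasp_force: 0.0
```

>>> servo_tool(translation=[[0.05,-0.5,0],[0.1,-1,0]], roll=[0,0], claw=[1,1])

```text
time: 3.22
tool_pos: [475.0, -45.8, 239.7]
eef_rot: [3.141, -0.001, 0.081]
force: [-0.2, 1.1, -0.6]
finger_gap: 0.0
grasp_force: 0.0
```

>>> servo_tool(translation=[[0,-0.5,0],[0,-1,0]], roll=[0,0], claw=[1,1])

```text
time: 3.48
tool_pos: [466.9, 54.0, 239.7]
eef_rot: [3.141, -0.002, 0.081]
force: [0.5, 0.3, -0.2]
finger_gap: -0.1
grasp_force: 0.0
```

>>> servo_tool(translation=[[-0.05,-0.6,0],[-0.05,-1,0.3],[-0.05,-1,0.3]], roll=[0,0,0], claw=[1,1,1])

```text
time: 3.85
tool_pos: [452.2, 155.3, 208.1]
eef_rot: [-3.141, 0.002, 0.089]
force: [1.4, -1.4, -0.2]
finger_gap: -0.3
grasp_force: 0.0
```

>>> servo_tool(translation=[[0,-0.14,0.2],[0,-0.14,0.5],[0,-0.14,0.5],[0,-0.14,0.5]], roll=[0,0,0,0], claw=[1,1,1,1])

```text
time: 4.35
tool_pos: [453.0, 165.3, 160.2]
eef_rot: [3.141, -0.001, 0.08]
force: [0.0, 0.3, -0.2]
finger_gap: 0.2
grasp_force: 0.0
```

```bash
python3 - <<'E'
from h import *
s=manip.observe();print(np.round(s["tool_pos"],1),np.round(s["eef_rot"],3),s["force"])
ims=[]
for n in("side","top"):
    p=grab_frame(n);c=proj(p,[490,171,90]).astype(int)
    im=cv2.resize(p["pixels"][c[1]-45:c[1]+45,c[0]-40:c[0]+40,::-1],None,fx=5,fy=5,interpolation=cv2.INTER_CUBIC);ims.append(im)
cv2.imwrite("pics/a.png",np.hstack(ims))
E
```

```text
[453.  165.3 160.2] [ 3.141e+00 -1.000e-03  8.000e-02] [ 0.03913917  0.32575101 -0.22667946]
```

View pics/a.png

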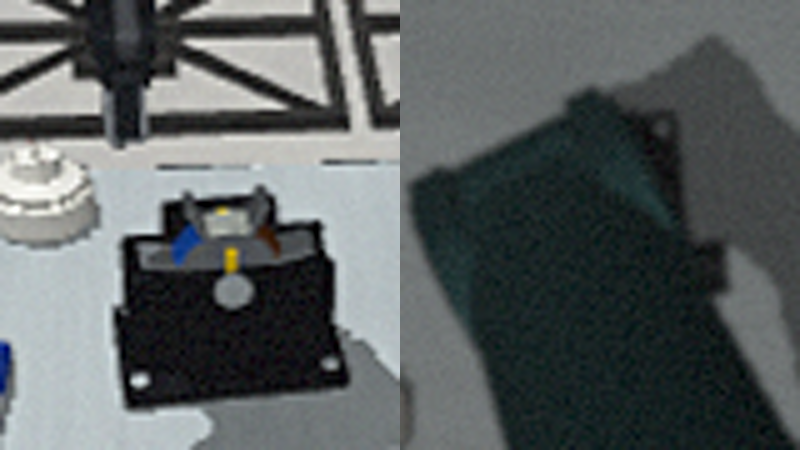

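Side view: the closed fingertips (px ~(125,140) in the crop) are above and in front of the near paddle, and white is still on top. Next I'll lower to about 96 mm above the marker's underside and push.

>>> servo_tool(translation=[[0,-0.02,0.2],[0,-0.02,0.4],[0,-0.02,0.49],[0,-0.02,0.49],[0.1,-0.02,0.49],[0.15,-0.02,0.49],[0.2,-0.02,0.49],[0.24,-0.02,0.49],[0.28,-0.02,0.49],[0.28,-0.02,0.49]], roll=[0,0,0,0,0,0,0,0,0,0], claw=[1,1,1,1,1,1,1,1,1,1])

```text
time: 5.7
tool_pos: [480.6, 170.6, 110.3]
eef_rot: [-3.141, -0.001, 0.082]
force: [-0.5, -0.4, -0.1]
finger_gap: 0.4
grasp_force: 0.2
```

```bash
cat > look.py <<'E'
import sys
from h import *
s=manip.observe();print(s["time"],np.round(s["tool_pos"],1),np.round(s["force"],1))
p=grab_frame("side");c=proj(p,[490,171,90]).astype(int)
cv2.imwrite("pics/"+sys.argv[1],cv2.resize(p["pixels"][c[1]-35:c[1]+45,c[0]-40:c[0]+40,::-1],None,fx=6,fy=6,interpolation=cv2.INTER_CUBIC))
E
python3 look.py b.png
```

```text
5.7 [480.6 170.6 110.3] [-0.5 -0.4 -0.1]
```

View pics/b.png

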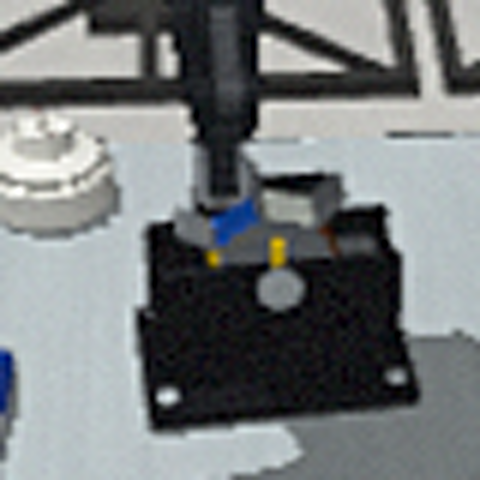

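The wheel has turned part way: white is leaning forward, blue is rising behind the finger, and the marker hasn't moved. I'll push past the top, then lift straight up.

>>> servo_tool(translation=[[0.04,0,0],[0.08,0,0],[0.12,0,0],[0.15,0,0],[0.15,0,0],[0.15,0,-0.1],[0.15,0,-0.3],[0.15,0,-0.5],[0.15,0,-0.5],[0.15,0,-0.5]], roll=[0,0,0,0,0,0,0,0,0,0], claw=[1,1,1,1,1,1,1,1,1,1])

```text
time: 7.0
tool_pos: [494.0, 171.6, 160.0]
eef_rot: [3.141, 0.001, 0.082]
force: [-0.1, -0.1, -0.5]
finger_gap: 0.1
grasp_force: 0.0
```

```bash
python3 look.py c.png
```

```text
7.0 [494.  171.6 160. ] [-0.1 -0.1 -0.5]
```

View pics/c.png

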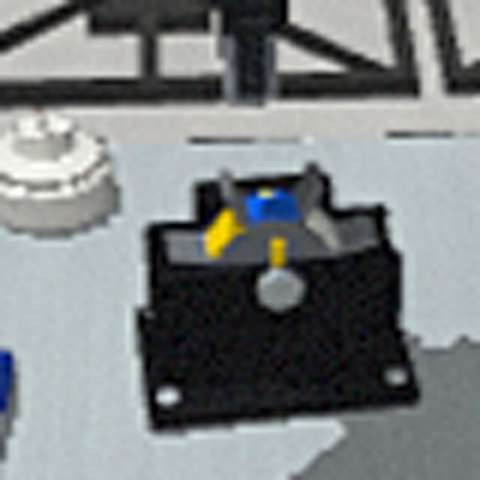

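One click done: blue is on top, yellow is next behind it, and the marker is unmoved. I'll repeat the same stroke, backing 42 mm at height first.

>>> servo_tool(translation=[[-0.21,0,0],[-0.42,0,0],[-0.42,0,0.2],[-0.42,0,0.4],[-0.42,0,0.5],[-0.42,0,0.5],[-0.32,0,0.5],[-0.27,0,0.5],[-0.22,0,0.5],[-0.18,0,0.5],[-0.14,0,0.5],[-0.1,0,0.5],[-0.06,0,0.5],[-0.02,0,0.5],[0,0,0.5],[0,0,0.5],[0,0,0.4],[0,0,0.2],[0,0,0],[0,0,-0.2]], roll=[0,0,0,0,0,0,0,0,0,0,0,0,0,0,0,0,0,0,0,0], claw=[1,1,1,1,1,1,1,1,1,1,1,1,1,1,1,1,1,1,1,1])

```text
time: 9.55
tool_pos: [493.8, 171.6, 181.3]
eef_rot: [3.141, 0.001, 0.082]
force: [-0.0, 0.0, -0.1]
finger_gap: -0.3
grasp_force: 0.0
```

>>> servo_tool(translation=[[0,0,-0.3],[0,0,-0.6],[0,0,-0.6],[0,0,-0.6]], roll=[0,0,0,0], claw=[1,1,1,1])

```text
time: 10.05
tool_pos: [493.7, 171.5, 240.0]
eef_rot: [3.141, 0.001, 0.082]
force: [0.8, 0.5, 0.1]
finger_gap: -0.2
grasp_force: 0.0
```

```bash
python3 look.py d.png
```

```text
10.05 [493.7 171.5 240. ] [0.8 0.5 0.1]
```

View pics/d.png

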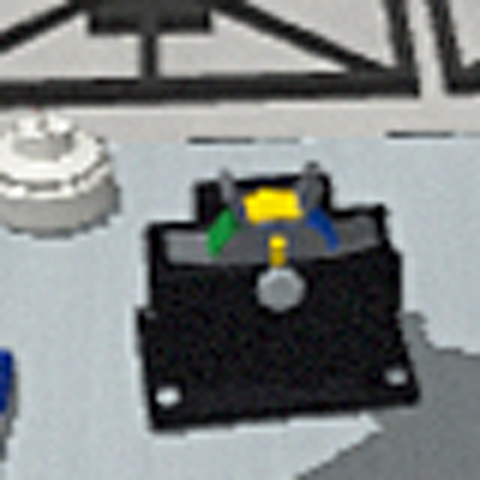

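Yellow is on top (px ~(273,205) in the crop), settled between the tabs. The marker hasn't moved and the finger is clear.

```bash
python3 -c "
from h import *
print(finish_job())"
```

```text
the job is handed in; nothing more can be done
None
```

The wheel is two clicks forward with yellow, today's colour, on top; the marker did not move in the images, nothing else was touched, the finger is clear, and the job is handed in.

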